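# Hold the clamp jaw against the sprung pad for fastening

### The job

On the bench fixture, first slide the side stop by its black grip along its track until its stop face is in line with the upright index pin. Then lay the slotted clamp jaw flat on the fixture bed, nose towards the sprung pad and long side lined up along the stop face (touching it or a few millimetres off, without shifting the stop), and press its nose squarely into the pad with a steady push of about 10 N, which sinks the pad about 10 mm; never drive the pad to the end of its travel. Finish while still holding the jaw pressed like that, so that a colleague can put in the screws, and leave the other things on the bench where they are.

Things in the scene. Friction and masses are not known exactly. Their poses are not given: they have to be found in the camera images.
- fixture: Fixed steel fixture, turned up to 0.25 rad. Origin on the bench surface; x points across the bed to the sprung pad, y along the pad and the stop's track, z up. Bed: x -115 to +125 mm, y -150 to +150 mm, top at z = 15 mm. Behind the pad stands a fixed dark spring housing (x 87 to 117, y -85 to +65 mm, top at z = 51 mm).
- pad: Sprung pad, an upright steel plate 12 mm thick, 150 mm wide, from 1 to 33 mm above the bed. Origin: middle of its front face at bed height; axes as the fixture's. At rest the origin lies at (50, -10, 15) mm in the fixture frame; pushed, it sinks along fixture +x against a spring without preload of 1.0 N per mm (10 mm at 10 N); end of travel at 22 mm.
- stop: Sliding side stop on the bed: aluminium bar 120 mm long (x -65 to +55), 16 mm wide (y 0 to 16), 17 mm high, and a black grip. Origin: on the stop face (the bar's flat side looking to -y), at bed height; axes as the fixture's. It slides only along fixture y, from -30 to +90 mm (at x = -20), with about 5 N of friction, stays where left, and starts on the +y side of the pin.
- stop_grip (a point): Centre of the top of the stop's black grip, at (0, +50, +56) mm from the stop's origin. The grip is an upright block 28 mm in fixture x, 20 mm in y, and stands free above a flange 11 mm high on the bed.
- pin: Index pin: fixed upright steel pin 6 mm thick, 22 mm high, with a flat round foot, on the near edge of the bed at fixture x = -100 mm. It marks where along fixture y the stop face belongs. Origin: its axis, at bed height; axes as the fixture's.
- jaw: Slotted clamp jaw, 0.3 to 0.55 kg, loose: steel plate 110 mm long (x), 56 mm wide (y), 14 mm thick, with a rectangular window in the front half and a solid upright lug on the rear half to grip it by. Origin: centre of the underside; +x to the nose (front edge at x = +55 mm), z up. Lug: 30 mm in x, 26 mm in y, centred at x = -30 mm, from the plate top (14 mm) up to 52 mm.
- jaw_side (a point): Middle of the jaw's left long side (x 0, y +28, z 7 mm in the jaw's frame), the side that goes along the stop face.
- jaw_lug (a point): Centre of the top of the jaw's lug (x -30, y 0, z 52 mm in the jaw's frame).
- spare_plate: Bystander: flat steel plate 90 x 60 x 12 mm with two round holes and no lug; it may change places with the jaw. Origin: centre of its underside.
- injector: Bystander: dark stepped cylinder with a square black collar, 160 mm long, lying along its x axis. Origin: middle, at the surface.
- union_nut: Bystander: small brass nut with a neck, 28 mm wide, 42 mm high, standing. Origin: centre of its underside.
- oil_bottle: Bystander: white bottle 56 mm thick, 150 mm high, standing beyond the fixture. Origin: centre of its underside.
- wrench: Bystander: steel wrench 180 mm long, lying along its x axis. Origin: its middle, at the surface.
- screw_tray: Bystander: grey tray 110 x 150 x 30 mm with a dividing wall and two socket screws in it. Origin: centre of its underside.
Not all that is in view belongs to the job. Leave any brown or green look-alike of the jaw alone.

How it is judged (in metres and radians):
On the way, in this order (a step that is already met when the one before it is completed fails the run):
1. the side stop's face is in line with the index pin and at rest (y of stop in the frame of pin between -0.005 and 0.005 m and linear speed of stop below 0.01 m/s), for 0.3 s.
2. the jaw presses the pad with 6 to 16 N (contact force between jaw and pad between 6 and 16 N), for 0.3 s.
At the end, for the whole second after the job is handed in: Still held by the robot and at rest: jaw presses pad with 6 to 16 N; jaw flat on the bed (within 5 mm, tilt under 0.06 rad), within 0.1 rad of the fixture's x, its left side 0 to 7 mm from the stop face; stop face within 5 mm of the pin along the track (all of step 2 and y of stop in the frame of pin between -0.005 and 0.005 m and y of jaw_side in the frame of stop between -0.007 and 0.002 m and angle between the x axis of jaw and the x axis of fixture, either way round below 0.1 rad and z of jaw in the frame of fixture below 0.02 m and angle between jaw's own z axis and vertical below 0.06 rad and linear speed of jaw below 0.01 m/s and contact force between any of the fingers, the arm and jaw above 1 N); the arm keeps its last pose, push and grip.
It fails at once if the pad is driven to the end of its travel (sunk more than 19.5 mm) (x of pad in the frame of fixture above 0.0695 m).
It fails at once if one of the bystanders is moved more than 30 mm (distance of any of spare_plate, injector, union_nut, oil_bottle, wrench, screw_tray from where it was at the start of the episode above 0.03 m).
It also fails if it takes over 56 s, if anything falls off the work surface, if the arm or the gripper's body presses on something with over 40 N, if the wrist force passes 120 N, or if a joint passes its speed limit or range.

### The arm

A 7-joint arm with a two-finger parallel gripper is mounted at the origin on the work surface. World frame = base frame: x ahead of the robot, y to its left, z up, the work surface at z = 0. Lengths are in mm, angles in rad, forces in N, time in s.
With the tool pointing down it reaches from about 425 to 925 mm from the base axis. Payload 6.8 kg.
Tool frame: the origin (TCP) lies midway between the tips of the shut fingers; the grasp point (between the pads) lies 19 mm behind it; y points along the fingers, x is the direction in which the jaws open and shut, and the axes are right-handed (so a half turn about y gives the same grasp; the last joint's range is limited). The gripper opens to 88 mm and grips with 3 to 60 N. Pads are 20 mm wide; open, the fingers measure 115 mm over their backs; the gripper's body (75 mm by 178 mm) begins 61 mm behind the grasp point.
Start: joints at [-1.289, 0.477, 0.022, 1.555, -0.011, 1.109, -0.083], TCP at [256.5, 624.384, 222.664] pointing down, gripper open.
Joint ranges: [-2.96, 2.96], [-0.34, 2.1], [-1.41, 1.46], [0.24, 2.44], [-1.37, 4.51], [0.17, 1.92], [-2.96, 2.96]. Speed limits (rad/s): [2.39, 2.39, 3.14, 3.14, 3.14, 3.14, 3.14].

### API

Orientations are given as a unit quaternion [x, y, z, w].
In Python, from rig import arm gives the robot as it stands.
- The arm moves only by the shell command python3 -m crank 'ROWS' [OPENING] [FORCE]. ROWS is text: rows parted by semicolons, each of 6 numbers parted by spaces: the shift along the world's x, y, z in cm, then the turn, a rotation vector about the world's x, y, z in degrees. In form: x y z ax ay az; .... A call has 1 to 5 rows; each row shifts and turns the commanded pose from where the row before left it; what a row does not reach is not made up. A row lasts 1/8 s, in which the tool goes at most 62.5 mm and 10.7 degrees, less where a joint would pass 70% of its speed; a pose out of reach is approached as far as the arm can. A call with a gripper value outside its range is refused whole. OPENING is the finger opening in cm, from 0 to 8.78, set as the call begins (- or left out, the last holds). The fingers move at their own pace and stop on an object; FORCE is the grip in N (left out, the last holds). Time passes only in rows, so rows that do not move let the fingers close. It gives the time, the measured TCP pose, the force and the opening at its end, in the units of the state.
- arm.sense(): the state, without advancing time (a new reading comes with each control period).
- arm.grab_frame(name): name is "scene" or "top"; returns a dict with "image" (400x640x3 uint8, red, green, blue), "vfov" (degrees; the focal length in pixels is half the picture's height over the tangent of half this angle, whatever the lens; pixels are square), "cx", "cy" (the principal point, pixels), "k1" (the pictures are not rectified: a ray, as slopes to the right and down, at radius r is drawn at 1 + k1 r^2 times it, then the intrinsics apply), "rvec" (rotation vector, rad) and "tvec" (3), from world to camera coordinates, as OpenCV has them. Camera axes: x right, y down, z forward; pixel columns grow to the right and rows downward; lengths in mm; the calibration is good to about 2 mm. A picture is of the moment at which its call begins. There is no depth.
- arm.job_done(): hands the job in, once; it reports no verdict.
Trained networks look in a picture, given as the dict that the camera call returned (one of the last four; its "shot" number tells which), for a name from the list of things; names that differ only in an ending like _2 or _b are one class to them, and where a whole thing is asked for, a point or a joint stands for the part that bears it (a point fixed in the world has none). Each returns a list of dicts, best first, with "confidence" (0 to 1); they miss things now and then, are a little off and sometimes report something else, mostly with a low value. They report only what shows in the picture. A call takes as long as a camera call. They do not tell look-alikes from the thing itself.
- arm.outline_of(label, picture): "mask" (400x640 bool, what is visible of it) and "location" ([column, row] in pixels, amid what is visible of it).
The state is a dict: "t": time; "qpos": joint angles; "joint_velocities": joint speeds; "joint_efforts": joint torques, N m; "eef_pos": TCP position; "tool_rot": TCP orientation; "force": force on the tool from outside, world axes, zero at the start; "torque": the same for the moment, N m; "grip_width": finger opening in mm.
Only numpy, scipy, OpenCV 4.12 (cv2) and the standard library are available. Lean on these libraries where they do the work, as an engineer would, in place of code of your own. Each camera call takes 0.05 s, during which the arm holds its last target. There are 200 camera calls.

## Working session

There is one attempt and no reset: what is moved stays moved. The work goes in short steps, Python scripts to look and compute and a shell command to move; the robot and the scene stay as the last step left them, time stands still between calls to the robot, and variables do not carry over. Pictures are saved under pics/ and viewed, about 8 in all and at most 12, crops included, and the job is handed in when it is done.

```bash
ls; mkdir -p pics
cat > h.py <<'E'
import numpy as np, cv2
from rig import arm
def K(f):
    h,w=f["image"].shape[:2]; fl=h/2/np.tan(np.radians(f["vfov"])/2)
    return np.array([[fl,0,f["cx"]],[0,fl,f["cy"]],[0,0,1.]]), np.array([f["k1"],0,0,0,0.])
def ray(f,px):
    k,d=K(f); R=cv2.Rodrigues(np.array(f["rvec"],float))[0]; t=np.array(f["tvec"],float).ravel()
    # drawn = (1+k1 r^2)*ray
    u=cv2.undistortPoints(np.array(px,float).reshape(-1,1,2),k,d).reshape(-1,2)
    return -R.T@t, np.c_[u,np.ones(len(u))]@R
def at_z(f,px,z):
    c,r=ray(f,px); return c+r*((z-c[2])/r[:,2])[:,None]
def proj(f,P):
    k,d=K(f); return cv2.projectPoints(np.array(P,float).reshape(-1,1,3),np.array(f["rvec"],float),np.array(f["tvec"],float),k,d)[0].reshape(-1,2)
def save(f,n,box=None,s=1):
    im=f["image"][:,:,::-1]
    if box: im=im[box[1]:box[3],box[0]:box[2]]
    cv2.imwrite("pics/"+n,cv2.resize(im,None,fx=s,fy=s,interpolation=cv2.INTER_CUBIC))
E
python3 - <<'E'
from h import *
for n in("scene","top"):
    f=arm.grab_frame(n); save(f,n+"1.png")
    print(n,f["vfov"],f["k1"],(ray(f,[[320,200]])[0]).round())
    for l in["fixture","pad","stop","stop_grip","pin","jaw","jaw_lug","spare_plate","injector","union_nut","oil_bottle","wrench","screw_tray"]:
        for o in arm.outline_of(l,f)[:3]: print(l,round(o["confidence"],2),np.round(o["location"]),o["mask"].sum(),at_z(f,[o["location"]],15).round()[0])
E
```

```text
pics
scene 47.118833305114684 0.032656384206002906 [1321.  432. 1104.]
fixture 0.9 [286. 198.] 5837 [ 583. -113.   15.]
pad 0.72 [273. 203.] 380 [ 621. -139.   15.]
stop 0.6 [318. 202.] 554 [551. -19.  15.]
stop_grip 0.64 [320. 203.] 530 [553. -11.  15.]
stop_grip 0.2 [406. 259.] 673 [614. 295.  15.]
jaw 0.84 [475. 233.] 748 [439. 436.  15.]
jaw 0.73 [405. 259.] 700 [615. 292.  15.]
jaw 0.55 [379. 308.] 900 [784. 291.  15.]
jaw_lug 0.9 [377. 304.] 735 [778. 282.  15.]
jaw_lug 0.76 [473. 229.] 784 [427. 426.  15.]
spare_plate 0.74 [430. 216.] 537 [442. 302.  15.]
injector 0.62 [186. 155.] 335 [ 585. -507.   15.]
union_nut 0.31 [409. 256.] 642 [600. 300.  15.]
oil_bottle 0.66 [332. 271.] 780 [747. 133.  15.]
wrench 0.47 [233. 135.] 147 [ 429. -427.   15.]
screw_tray 0.95 [471. 287.] 2496 [614. 478.  15.]
screw_tray 0.45 [232. 130.] 235 [ 410. -444.   15.]
top 54.411399838682634 -0.09764040493153436 [ 412.  -13. 1185.]
fixture 0.95 [349. 201.] 7730 [ 571. -128.   15.]
pad 0.68 [357. 182.] 406 [ 630. -153.   15.]
stop 0.62 [314. 204.] 434 [562. -22.  15.]
stop_grip 0.93 [314. 207.] 462 [555. -21.  15.]
jaw 0.92 [167. 249.] 628 [425. 422.  15.]
jaw 0.83 [209. 190.] 588 [605. 299.  15.]
jaw 0.79 [214. 134.] 554 [782. 291.  15.]
jaw_lug 0.77 [214. 134.] 657 [785. 294.  15.]
jaw_lug 0.74 [166. 248.] 571 [430. 424.  15.]
jaw_lug 0.61 [213. 190.] 544 [605. 288.  15.]
spare_plate 0.92 [212. 239.] 639 [456. 287.  15.]
injector 0.74 [475. 203.] 369 [ 567. -521.   15.]
union_nut 0.52 [275. 255.] 58 [409.  96.  15.]
oil_bottle 0.71 [152. 186.] 1846 [619. 479.  15.]
oil_bottle 0.68 [259. 133.] 420 [787. 151.  15.]
oil_bottle 0.59 [317. 207.] 571 [554. -29.  15.]
wrench 0.62 [459. 257.] 411 [ 401. -461.   15.]
screw_tray 0.68 [153. 186.] 1813 [617. 476.  15.]
```

Run:
```python
import cv2
a=cv2.imread("pics/top1.png")[90:300,120:500];cv2.imwrite("pics/topc.png",cv2.resize(a,None,fx=2.1,fy=2.1,interpolation=cv2.INTER_CUBIC))
```

```text
(no output)
```

View pics/scene1.png

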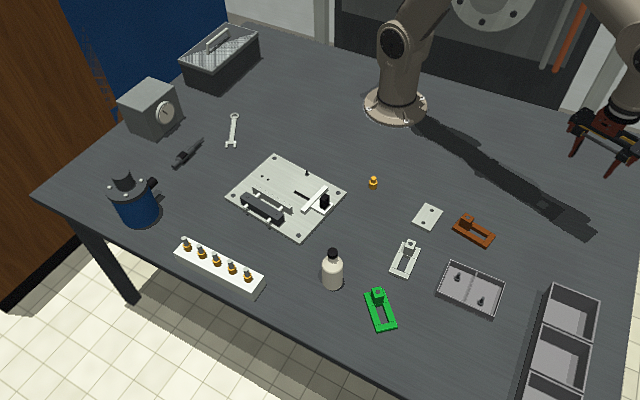

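View pics/topc.png

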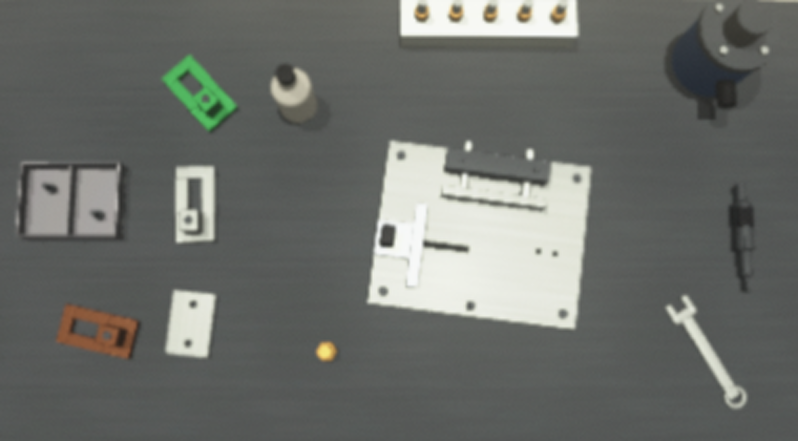

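```bash
cat >> h.py <<'E'
def rect(f,x0,x1,y0,y1,z,s):
    "top-down picture of plane z: column = (y1-y)*s, row = (x1-x)*s"
    X,Y=np.meshgrid(np.arange(x1,x0,-1/s),np.arange(y1,y0,-1/s),indexing="ij")
    m=proj(f,np.stack([X,Y,0*X+z],-1).reshape(-1,3)).reshape(*X.shape,2).astype(np.float32)
    return cv2.remap(f["image"][:,:,::-1],m[...,0],m[...,1],cv2.INTER_CUBIC)
E
python3 - <<'E'
from h import *
fr={n:arm.grab_frame(n) for n in("scene","top")}
rows=[]
for n,f in fr.items():
    A=rect(f,410,730,-310,70,15,1.0); B=rect(f,520,690,230,350,14,1.9)
    rows.append(np.hstack([cv2.resize(A,None,fx=1.0,fy=1.0),cv2.resize(B,(226,320))]))
    A=rect(f,380,740,-330,90,15,2)
    hsv=cv2.cvtColor(A,cv2.COLOR_BGR2HSV)
    m=((hsv[...,2]>130)&(hsv[...,1]<60)).astype(np.uint8)
    m=cv2.morphologyEx(m,cv2.MORPH_OPEN,np.ones((15,15)))
    m=cv2.morphologyEx(m,cv2.MORPH_CLOSE,np.ones((81,81)))
    c=max(cv2.findContours(m,0,2)[0],key=cv2.contourArea)
    r=cv2.minAreaRect(c); bp=cv2.approxPolyDP(c,20,True).reshape(-1,2)
    w=lambda p:np.c_[740-np.array(p)[:,1]/2,90-np.array(p)[:,0]/2]
    print(n,w([r[0]]).round(1),np.array(r[1])/2,r[2]); print(w(bp).round(1).tolist())
    B=rect(f,490,720,220,380,14,2); hsv=cv2.cvtColor(B,cv2.COLOR_BGR2HSV)
    m=((hsv[...,2]>120)&(hsv[...,1]<60)).astype(np.uint8)
    c=max(cv2.findContours(m,0,2)[0],key=cv2.contourArea); r=cv2.minAreaRect(c)
    print("jaw",720-r[0][1]/2,380-r[0][0]/2,np.array(r[1])/2,r[2])
im=np.vstack(rows); print(im.shape); cv2.imwrite("pics/r1.png",im if im.shape[0]<=600 else cv2.resize(im,None,fx=.93,fy=.93))
E
```

```text
scene [[ 572.6 -124.1]] [300.50576782 240.51068115] 7.4008965492248535
[[709.5, 8.0], [473.0, 39.0], [435.5, -256.5], [671.0, -287.0]]
jaw 607.9356994628906 291.85743713378906 [128.79702759  58.27340317] 87.70938873291016
top [[ 579.2 -127. ]] [305.27081299 257.99176025] 7.236922264099121
[[711.5, 5.5], [472.5, 38.0], [435.0, -259.0], [671.5, -290.5], [680.5, -207.0], [699.5, -196.5], [651.5, -193.5], [658.0, -114.5], [711.0, -113.0]]
jaw 616.7229309082031 290.75794982910156 [116.10453796  60.67559433] 87.95458984375
(640, 606, 3)
```

View pics/r1.png

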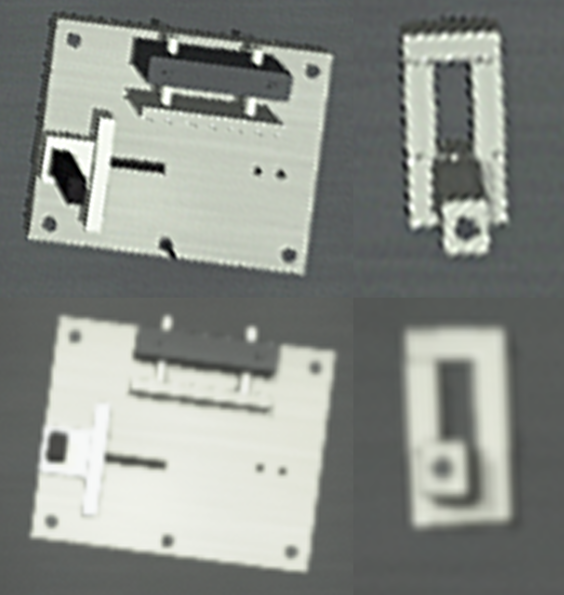

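Run:
```python
from h import *
from scipy.spatial.transform import Rotation as Ro
s=arm.sense(); print(s["t"],s["eef_pos"],Ro.from_quat(s["tool_rot"]).as_matrix().round(3).tolist(),s["force"],s["grip_width"])
for n in("scene","top"):
    f=arm.grab_frame(n)
    A=rect(f,450,490,-140,-80,15,4); g=255-cv2.cvtColor(A,cv2.COLOR_BGR2GRAY).astype(float); g-=np.median(g); g[g<30]=0
    Y,X=np.nonzero(g); 
    g2=g.copy(); g2[int((490-462)*4):]=0 # limits to bed
    yy,xx=np.mgrid[:g.shape[0],:g.shape[1]]
    print(n,"pin",490-(g2*yy).sum()/g2.sum()/4,-80-(g2*xx).sum()/g2.sum()/4)
    A=rect(f,520,620,-60,60,71,3); v=A.max(2)<70
    n_,l,st,c=cv2.connectedComponentsWithStats(v.astype(np.uint8))
    for i in range(1,n_):
        if st[i,4]>600: print("grip",620-c[i,1]/3,60-c[i,0]/3,st[i,:]/3)
    A=rect(f,520,690,220,360,52,3); 
    for l in("stop_grip","jaw_lug"):
        z=71 if l=="stop_grip" else 52
        for o in arm.outline_of(l,f)[:3]: print(l,at_z(f,[o["location"]],z).round(1))
    A=rect(f,500,640,-100,60,32,3); cv2.imwrite(f"pics/s_{n}.png",A)
```

```text
1.5 [256.52581506 624.36517116 222.66506685] [[0.38, -0.0, -0.925], [0.925, 0.0, 0.38], [0.0, -1.0, 0.0]] [0.10697753 0.02774983 0.26399305] 87.71499247025366
scene pin 467.69169104197596 -108.01126178429874
grip 605.997264957265 53.80068376068376 [  2.33333333   0.           8.66666667  28.33333333 325.        ]
grip 579.6373870126989 18.771335884212277 [  22.33333333   12.33333333   38.           57.         4007.33333333]
grip 593.2130891538899 -42.40105053946621 [ 84.66666667  21.          35.33333333  12.         782.66666667]
grip 561.9070057342309 57.791074545001244 [  0.          39.           6.66666667  54.66666667 445.66666667]
stop_grip [[587.3  17.1  71. ]]
jaw_lug [[633.6 303.8  52. ]]
jaw_lug [[800.5 284.9  52. ]]
jaw_lug [[458.1 434.8  52. ]]
top pin 468.6786661010482 -109.70110985718809
stop_grip [[553.8 -13.3  71. ]]
jaw_lug [[433.4 410.   52. ]]
jaw_lug [[772.3 277.6  52. ]]
jaw_lug [[594.9 279.3  52. ]]
```

```bash
python3 -m crank '2.57 -5.13 0 0 0 1.25;2.57 -5.13 0 0 0 1.25;2.57 -5.13 0 0 0 1.25;2.57 -5.13 0 0 0 1.25;2.57 -5.13 0 0 0 1.25' 5.2 20; python3 -m crank '2.57 -5.13 0 0 0 1.25;2.57 -5.13 0 0 0 1.25;2.57 -5.13 0 0 0 1.25;2.57 -5.13 0 0 0 1.25;2.57 -5.13 0 0 0 1.25'; python3 -m crank '2.57 -5.13 0 0 0 1.25;2.57 -5.13 0 0 0 1.25;0 0 -5 0 0 0;0 0 0 0 0 0'
```

```text
t: 2.42
eef_pos: [385.8, 366.2, 223.0]
tool_rot: [-0.565, -0.426, 0.425, 0.565]
force: [0.4, 0.2, 0.2]
grip_width: 51.8
t: 3.05
eef_pos: [514.3, 109.8, 223.1]
tool_rot: [0.541, 0.456, -0.455, -0.541]
force: [0.6, 0.3, 0.0]
grip_width: 52.0
t: 3.55
eef_pos: [562.3, 8.2, 169.9]
tool_rot: [-0.53, -0.465, 0.469, 0.533]
force: [-0.2, 0.7, -0.1]
grip_width: 52.3
```

Run:
```python
from h import *
f=arm.grab_frame("scene"); c=proj(f,[[564,8,71],[564,8,15]]);print(c)
save(f,"p4.png",(240,130,400,270),4)
```

```text
[[323.49924969 195.96510821]
 [323.64995781 207.8331158 ]]
```

View pics/p4.png

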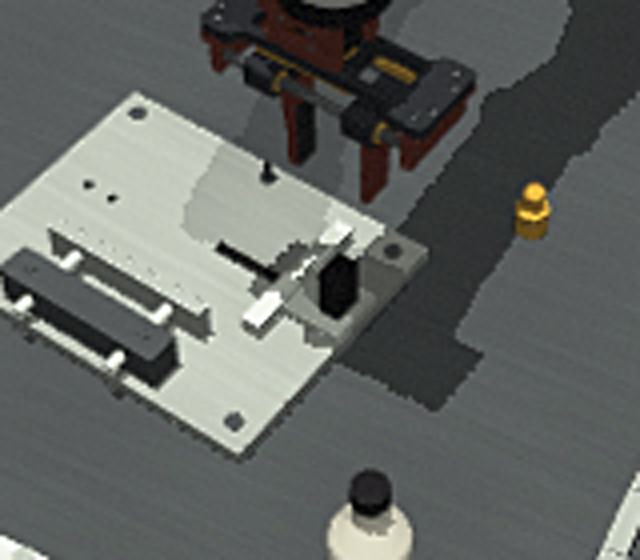

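```bash
python3 -m crank '0.15 0 -4.2 0 0 0;0 0 -4.2 0 0 0;0 0 -4.2 0 0 0;0 0 0 0 0 0'; python3 -m crank '0 0 0 0 0 0;0 0 0 0 0 0;0 0 0 0 0 0;0 0 0 0 0 0' 1 20
```

```text
t: 4.1
eef_pos: [565.2, 10.0, 46.0]
tool_rot: [-0.53, -0.467, 0.468, 0.531]
force: [0.3, 0.6, -0.0]
grip_width: 51.8
t: 4.6
eef_pos: [567.1, 8.5, 47.7]
tool_rot: [0.531, 0.467, -0.466, -0.531]
force: [-1.2, -0.4, 6.6]
grip_width: 19.8
```

```bash
python3 -m crank '-0.2 -1.55 0 0 0 0;-0.2 -1.55 0 0 0 0;-0.2 -1.55 0 0 0 0;-0.2 -1.55 0 0 0 0;-0.2 -1.6 0 0 0 0'; python3 -m crank '0 0 0 0 0 0; 0 0 0 0 0 0'
python3 - <<'E'
from h import *
o=[]
for n,b in(("top",(300,160,400,260)),("scene",(250,140,350,240))):
    f=arm.grab_frame(n); im=f["image"]; o.append(cv2.resize(im[b[1]:b[3],b[0]:b[2],::-1],(400,400),interpolation=cv2.INTER_CUBIC))
cv2.imwrite("pics/p5.png",np.hstack(o)); s=arm.sense(); print(s["eef_pos"],s["force"])
E
```

```text
t: 5.22
eef_pos: [557.2, -67.3, 47.8]
tool_rot: [-0.53, -0.468, 0.466, 0.531]
force: [-2.3, 6.3, 8.7]
grip_width: 19.9
t: 5.48
eef_pos: [556.8, -70.3, 47.7]
tool_rot: [0.532, 0.467, -0.467, -0.531]
force: [-3.2, -1.5, 8.7]
grip_width: 19.9
[556.79409288 -70.31003094  47.72232423] [-2.42689097 -2.05850741  7.80364113]
```

View pics/p5.png

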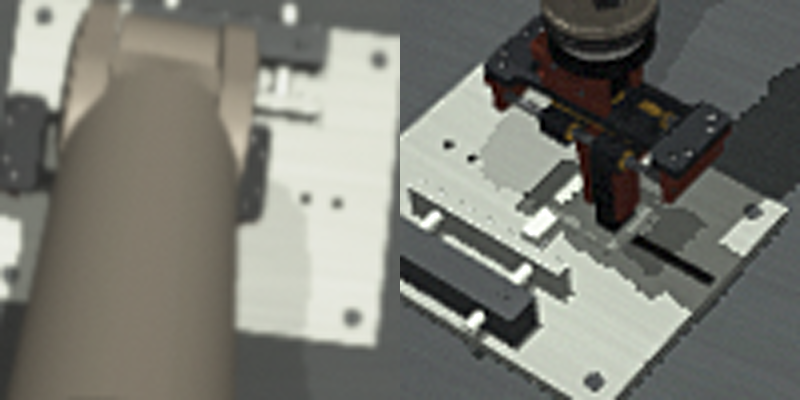

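```bash
python3 -m crank '0 0 0 0 0 0;0 0 0 0 0 0;0 0 0 0 0 0;0 0 3 0 0 0;0 0 6 0 0 0' 5.2; python3 -m crank '0 0 4 0 0 0;0.5 6 0 0 0 1.6;0.5 6 0 0 0 1.6;0.5 6 0 0 0 1.6;0.5 6 0 0 0 1.6'; python3 -m crank '0.4 6 0 0 0 1.6;0.4 6 0 0 0 1.6;0 0 0 0 0 0'
python3 - <<'E'
from h import *
o=[]
for n in("top","scene"):
    f=arm.grab_frame(n); A=rect(f,450,630,-170,0,15,2.2); o.append(A)
    A=rect(f,450,630,-170,0,32,2.2); o.append(A)
cv2.imwrite("pics/p6.png",np.hstack([np.vstack(o[:1]+o[2:3]),np.vstack([o[1],o[3]])])[:,:800][:600] if 0 else cv2.resize(np.vstack([np.hstack(o[:2]),np.hstack(o[2:])]),None,fx=.75,fy=.75))
E
```

```text
t: 6.2
eef_pos: [554.5, -68.8, 135.5]
tool_rot: [-0.53, -0.466, 0.469, 0.532]
force: [1.8, 0.8, 0.7]
grip_width: 52.0
t: 6.82
eef_pos: [576.2, 172.8, 176.7]
tool_rot: [-0.504, -0.496, 0.496, 0.504]
force: [-0.3, -0.2, 0.1]
grip_width: 51.8
t: 7.2
eef_pos: [582.4, 298.0, 175.9]
tool_rot: [0.487, 0.512, -0.512, -0.489]
force: [-0.4, -0.7, -0.1]
grip_width: 52.1
```

View pics/p6.png

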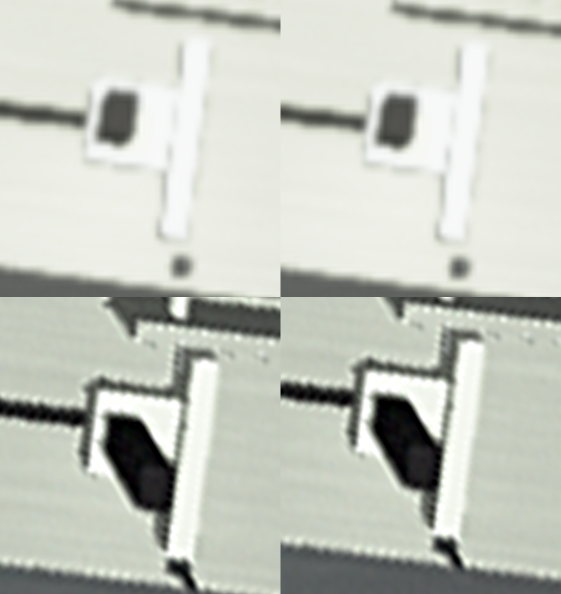

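Run:
```python
from h import *
for i in range(2):
    f=arm.grab_frame("top"); s=arm.sense(); print(s["t"],s["eef_pos"].round(1) if hasattr(s["eef_pos"],"round") else s["eef_pos"],s["tool_rot"])
f=arm.grab_frame("scene")
save(f,"p7.png",(360,210,480,310),5)
print((proj(f,[[585,289.4,52],[615,290.5,14]])-[360,210])*5)
```

```text
7.35 [584.4 289.4 176.3] [-0.49052987 -0.50904387  0.50997199  0.49008505]
7.4 [584.7 288.6 176.5] [-0.49089866 -0.50880474  0.50958535  0.49036621]
[[248.77411889 163.96884822]
 [221.0027426  243.02657283]]
```

View pics/p7.png

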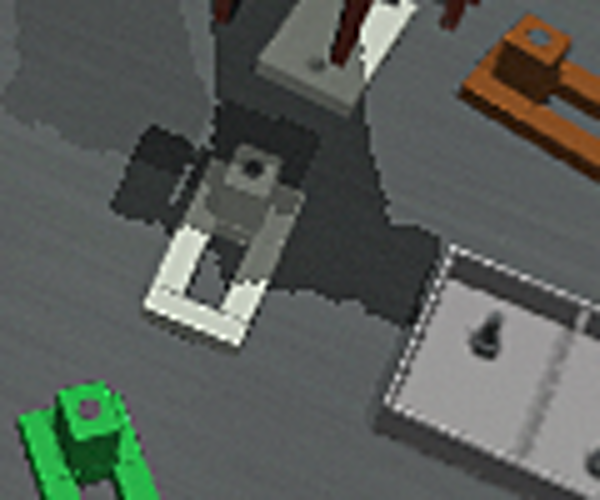

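```bash
python3 -m crank '0 0.1 -6 0 0 0;0 0 -6 0 0 0;0 0 -3.3 0 0 0;0 0 0 0 0 0'; python3 -m crank '0 0 0 0 0 0;0 0 0 0 0 0;0 0 0 0 0 0;0 0 0 0 0 0' 1 45;python3 -m crank '0 0 2 0 0 0;0 0 4 0 0 0;0 0 0 0 0 0;0 0 0 0 0 0;0 0 0 0 0 0'
```

```text
t: 7.95
eef_pos: [582.9, 289.1, 21.3]
tool_rot: [-0.49, -0.507, 0.511, 0.491]
force: [0.6, -0.5, 0.3]
grip_width: 52.0
t: 8.45
eef_pos: [585.6, 290.8, 25.4]
tool_rot: [0.491, 0.51, -0.509, -0.49]
force: [-1.2, -3.2, 6.8]
grip_width: 26.0
t: 9.07
eef_pos: [583.1, 291.3, 82.0]
tool_rot: [-0.49, -0.509, 0.511, 0.49]
force: [0.6, 0.3, -5.1]
grip_width: 25.8
```

```bash
python3 -m crank '0 0 4 0 0 0;-0.9 -5 2 0 0 -1.2;-1 -5.5 0 0 0 -1.2;-1 -5.5 0 0 0 -1.2;-1 -5.5 0 0 0 -1.2'; python3 -m crank '-1 -5.5 0 0 0 -1.2;-1 -5.5 0 0 0 -1.2;-1 -5.5 0 0 0 -1.2;-1 -5.5 0 0 0 -1.2;0 0 0 0 0 0'; python3 -m crank '0 0 0 0 0 0'
cat >> h.py <<'E'
from scipy.spatial.transform import Rotation as Ro
a=np.radians(-7.4); XH=np.array([np.cos(a),np.sin(a)]); YH=np.array([-np.sin(a),np.cos(a)]); O=np.array([567.5,-124.7])
def where(n=6):
    P=[];T=[];F=[]
    for _ in range(n):
        s=arm.sense(); P.append(s["eef_pos"]);F.append(s["force"]); M=Ro.from_quat(s["tool_rot"]).as_matrix(); T.append([np.degrees(np.arctan2(M[1,0],M[0,0])),*np.degrees(M[:2,1])]); arm.grab_frame("top")
    P=np.array(P); p=P.mean(0); d=p[:2]-O; F=np.mean(F,0)
    print("t",s["t"],"pos",p.round(1),"sd",P.std(0).round(1),"fix xy",(d@XH).round(1),(d@YH).round(1),"yaw,tilt",np.mean(T,0).round(2),"F",F.round(1),"Ffix",(F[:2]@XH).round(1),(F[:2]@YH).round(1),"grip",round(s["grip_width"],1))
E
python3 -c "
from h import *
where()"
```

```text
t: 9.7
eef_pos: [544.2, 74.9, 142.7]
tool_rot: [-0.511, -0.488, 0.489, 0.511]
force: [0.8, -0.9, -5.1]
grip_width: 26.0
t: 10.32
eef_pos: [503.0, -148.9, 143.0]
tool_rot: [0.533, 0.463, -0.466, -0.533]
force: [0.3, 1.5, -5.0]
grip_width: 25.8
t: 10.45
eef_pos: [504.9, -142.8, 142.9]
tool_rot: [-0.531, -0.467, 0.467, 0.532]
force: [0.4, 0.8, -5.2]
grip_width: 25.5
t 10.7 pos [ 505.4 -141.9  143.2] sd [0.3 0.4 0.2] fix xy -59.4 -25.1 yaw,tilt [ 8.277e+01 -5.000e-02  4.000e-02] F [-0.4  0.1 -4.9] Ffix -0.4 0.1 grip 25.7
```

```bash
python3 -m crank '-0.04 -0.33 -5 0 0 -0.2;0 0 -4 0 0 0;0 0 -0.5 0 0 0;0 0 0 0 0 0;0 0 0 0 0 0'
python3 - <<'E'
from h import *
where(2)
f=arm.grab_frame("scene"); save(f,"p8.png",(240,140,340,240),6)
E
```

```text
t: 11.38
eef_pos: [506.5, -146.7, 50.4]
tool_rot: [0.533, 0.467, -0.465, -0.531]
force: [-0.4, -0.9, -5.0]
grip_width: 25.6
t 11.425 pos [ 506.5 -146.7   50.3] sd [0.1 0.  0. ] fix xy -57.7 -29.7 yaw,tilt [ 8.247e+01  1.800e-01 -2.000e-02] F [-0.4 -0.  -5.4] Ffix -0.4 -0.1 grip 26.0
```

View pics/p8.png

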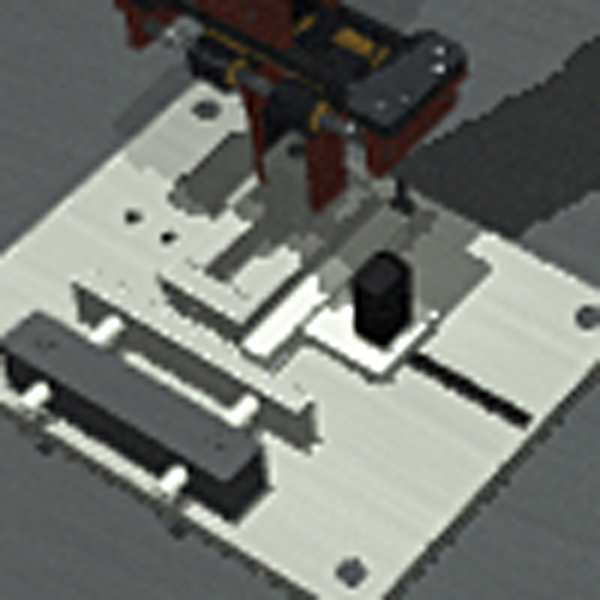

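```bash
python3 -m crank '0 0 -0.5 0 0 0;0 0 -0.3 0 0 0;0 0 0 0 0 0;0 0 0 0 0 0'; python3 -m crank '0 0 -0.15 0 0 0;0 0 0 0 0 0;0 0 0 0 0 0';python3 -c "
from h import *
where(3)"
```

```text
t: 12.02
eef_pos: [505.0, -146.5, 40.6]
tool_rot: [-0.532, -0.466, 0.466, 0.532]
force: [-0.5, 0.8, -4.4]
grip_width: 25.9
t: 12.4
eef_pos: [505.0, -146.5, 40.3]
tool_rot: [-0.532, -0.466, 0.466, 0.532]
force: [-5.3, 2.6, 12.3]
grip_width: 25.7
t 12.5 pos [ 505.  -146.5   40.4] sd [0. 0. 0.] fix xy -59.2 -29.7 yaw,tilt [8.246e+01 1.000e-02 3.000e-02] F [-5.   2.3 11.9] Ffix -5.3 1.6 grip 25.6
```

```bash
python3 -m crank '0 0 0.1 0 0 0;0 0 0 0 0 0;0.01 0.1 0 0 0 0.1;1 -0.13 0 0 0 0;0 0 0 0 0 0'; python3 -m crank '0 0 0 0 0 0';python3 -c "
from h import *
where(3)"
```

```text
t: 13.18
eef_pos: [515.0, -147.1, 40.3]
tool_rot: [-0.531, -0.466, 0.467, 0.532]
force: [-3.1, -1.4, 3.1]
grip_width: 25.9
t: 13.3
eef_pos: [515.0, -147.2, 40.3]
tool_rot: [0.531, 0.466, -0.467, -0.531]
force: [-2.5, -1.1, 3.5]
grip_width: 25.9
t 13.4 pos [ 515.  -147.1   40.3] sd [0. 0. 0.] fix xy -49.2 -29.0 yaw,tilt [ 8.255e+01 -1.000e-02 -1.000e-02] F [-2.8 -1.1  4.4] Ffix -2.6 -1.4 grip 25.8
```

```bash
python3 -m crank '0.6 -0.07 0 0 0 0;0.59 -0.07 0 0 0 0;0 0 0 0 0 0;0 0 0 0 0 0';python3 -m crank '0.4 -0.05 0 0 0 0;0 0 0 0 0 0;0 0 0 0 0 0';python3 -m crank '0.4 -0.05 0 0 0 0;0 0 0 0 0 0;0 0 0 0 0 0'; python3 -c "
from h import *
where(3)"
```

```text
t: 13.95
eef_pos: [525.7, -148.1, 40.2]
tool_rot: [-0.531, -0.466, 0.467, 0.532]
force: [-6.9, -0.1, 9.5]
grip_width: 25.8
t: 14.32
eef_pos: [528.7, -148.4, 40.2]
tool_rot: [-0.53, -0.466, 0.467, 0.533]
force: [-10.2, 0.1, 13.2]
grip_width: 25.7
t: 14.7
eef_pos: [531.1, -148.7, 40.2]
tool_rot: [-0.529, -0.465, 0.468, 0.534]
force: [-14.6, 2.1, 17.8]
grip_width: 25.6
t 14.8 pos [ 531.2 -148.7   40.2] sd [0. 0. 0.] fix xy -32.9 -28.5 yaw,tilt [82.54 -0.4   0.12] F [-14.8   1.7  18.1] Ffix -14.9 -0.2 grip 25.7
```

```bash
python3 -m crank '0 0 0.1 0 0 0;0 0 0 0 0 0;0 0 0 0 0 0'
python3 - <<'E'
from h import *
where(3)
o=[]
for n,b in(("scene",(235,165,315,235)),):
    f=arm.grab_frame(n); o.append(f["image"][b[1]:b[3],b[0]:b[2],::-1]); o.append(cv2.imread("pics/scene1.png")[b[1]:b[3],b[0]:b[2]])
cv2.imwrite("pics/p9.png",cv2.resize(np.hstack(o),None,fx=5,fy=5,interpolation=cv2.INTER_CUBIC))
for l in(0,22): 
    for y in(-70,50):
        w=O+(50+l)*XH+(-10-75 if y<0 else 65)*YH; print(l,(proj(f,[[*w,48]])-[235,165])*5)
E
```

```text
t: 15.22
eef_pos: [532.6, -148.9, 40.3]
tool_rot: [-0.53, -0.465, 0.467, 0.533]
force: [-7.0, 0.2, 1.8]
grip_width: 25.4
t 15.325 pos [ 532.6 -148.9   40.3] sd [0. 0. 0.] fix xy -31.5 -28.5 yaw,tilt [ 8.255e+01 -2.600e-01  5.000e-02] F [-7.1  0.1  2.4] Ffix -7.0 -0.9 grip 25.6
0 [[92.21684033 93.23778958]]
0 [[282.16107308 203.9996395 ]]
22 [[ 68.19733751 115.09774518]]
22 [[258.71094832 227.72641065]]
```

View pics/p9.png

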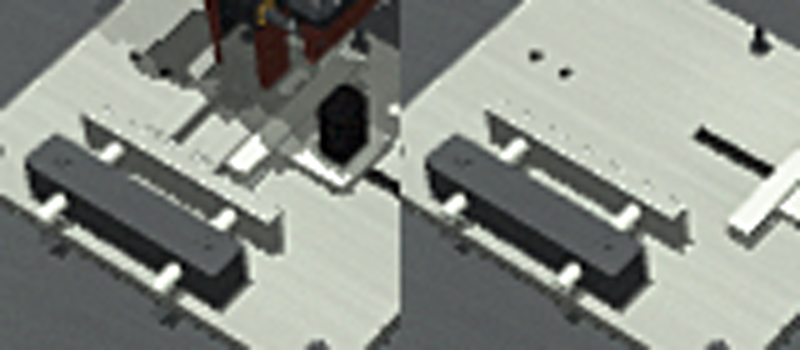

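```bash
python3 -m crank '0.3 -0.04 0 0 0 0;0.3 -0.04 0.05 0 0 0;0 0 0 0 0 0;0 0 0 0 0 0;0 0 0 0 0 0'
python3 - <<'E'
from h import *
where(3)
f=arm.grab_frame("scene"); R=cv2.imread("pics/scene1.png")
def prof(im,y):  # brightness along fixture x at pad-top height, near a free stretch of the pad
    xs=np.arange(40,85,.5); P=np.array([[*(O+x*XH+y*YH),48] for x in xs]); m=proj(f,P).astype(np.float32)
    return cv2.remap(im,m[None,:,0],m[None,:,1],cv2.INTER_LINEAR)[0].mean(1)
g=f["image"][:,:,::-1].copy()
for ys in(np.arange(-80,-62,1.5),np.arange(20,60,2)):
    a=np.mean([prof(g,y) for y in ys],0);b=np.mean([prof(R,y) for y in ys],0)
    print([(s/2,round(float(np.corrcoef(a[s:60],b[:60-s])[0,1]),3)) for s in range(0,40,2)])
E
```

```text
t: 16.05
eef_pos: [536.8, -149.4, 40.3]
tool_rot: [-0.529, -0.465, 0.468, 0.534]
force: [-10.8, 0.6, 5.4]
grip_width: 25.7
t 16.15 pos [ 536.8 -149.5   40.3] sd [0. 0. 0.] fix xy -27.3 -28.5 yaw,tilt [82.55 -0.45  0.09] F [-11.    0.3   5. ] Ffix -11.0 -1.2 grip 26.1
[(0.0, -0.05), (1.0, 0.009), (2.0, 0.094), (3.0, 0.212), (4.0, 0.361), (5.0, 0.529), (6.0, 0.691), (7.0, 0.828), (8.0, 0.934), (9.0, 0.975), (10.0, 0.599), (11.0, -0.085), (12.0, -0.294), (13.0, -0.322), (14.0, -0.356), (15.0, -0.469), (16.0, -0.661), (17.0, -0.815), (18.0, -0.753), (19.0, -0.173)]
[(0.0, -0.542), (1.0, -0.485), (2.0, -0.412), (3.0, -0.322), (4.0, -0.214), (5.0, -0.091), (6.0, 0.044), (7.0, 0.199), (8.0, 0.398), (9.0, 0.574), (10.0, 0.343), (11.0, 0.099), (12.0, -0.063), (13.0, -0.191), (14.0, -0.292), (15.0, -0.412), (16.0, -0.595), (17.0, -0.731), (18.0, -0.552), (19.0, 0.123)]
```

```bash
python3 -m crank '0.15 -0.02 0.02 0 0 0;0 0 0 0 0 0;0 0 0 0 0 0;0 0 0 0 0 0;0 0 0 0 0 0'
python3 - <<'E'
from h import *
where(3)
f=arm.grab_frame("scene"); A=rect(f,460,640,-190,-60,29,4); cv2.imwrite("pics/p10.png",A[:600])
save(f,"p11.png",(240,150,340,230),7)
E
```

```text
t: 16.88
eef_pos: [537.1, -149.6, 40.4]
tool_rot: [-0.529, -0.464, 0.469, 0.534]
force: [-14.4, 1.1, 6.9]
grip_width: 25.8
t 16.975 pos [ 537.1 -149.5   40.4] sd [0. 0. 0.] fix xy -26.9 -28.6 yaw,tilt [82.54 -0.57  0.12] F [-14.3   0.8   7.1] Ffix -14.3 -1.0 grip 25.7
```

View pics/p11.png

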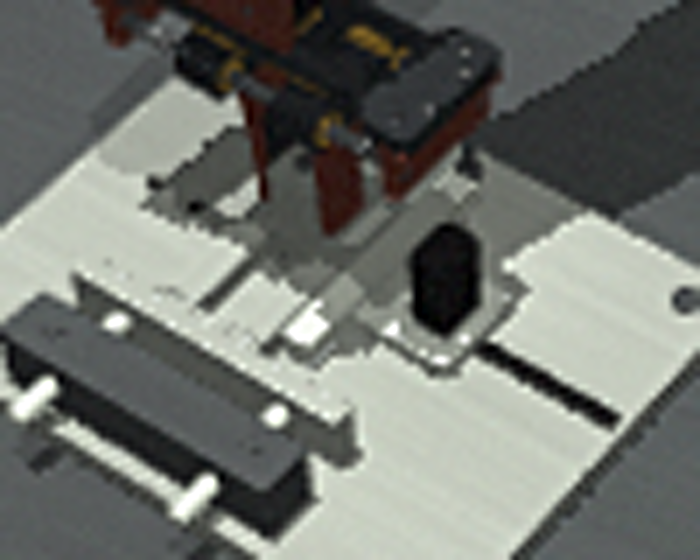

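Run:
```python
from h import *
f=arm.grab_frame("scene"); g=f["image"][140:240,240:340,::-1].copy()
p=cv2.resize(cv2.imread("pics/p8.png"),(100,100),interpolation=cv2.INTER_AREA)
t=p[40:60,57:71]; r=cv2.matchTemplate(cv2.resize(g,None,fx=4,fy=4,interpolation=3),cv2.resize(t,None,fx=4,fy=4,interpolation=3),cv2.TM_CCOEFF_NORMED)
q=cv2.minMaxLoc(r); print("stop grip shift px",np.array(q[3])/4-[57,40],q[1])
where(2); print(arm.job_done())
```

```text
stop grip shift px [0. 0.] 0.9101417064666748
t 17.175 pos [ 537.1 -149.5   40.4] sd [0. 0. 0.] fix xy -27.0 -28.5 yaw,tilt [82.54 -0.57  0.12] F [-14.1   1.1   7.8] Ffix -14.2 -0.7 grip 25.7
the job is handed in; nothing more can be done
None
```

I slid the stop into line with the index pin, laid the grey jaw flat beside it and pressed its nose into the pad. I handed the job in at about 17 s with the jaw still gripped and pressed; the hand-in gave no verdict.

- **Stop:** after release, the top camera put the face about 1 mm to the +y side of the pin. The arm's own position put it about 0.4 mm to the -y side, so the two disagree by about 1.5 mm, but both are within 5 mm. An image match during the final press showed the stop had not shifted.
- **Jaw placement:** the gap to the stop face is about 3 mm, worked out from the arm's position. I could not measure it directly in the pictures. The tool's yaw is within about 0.1° of the fixture and its tilt is about 0.6°.
- **Press:** the camera showed the pad sunk about 9 mm just before the last 1.5 mm push. That push moved the tool only about 0.4 mm. The wrist read about 14 N along the push direction. Taking off an estimated 3–4 N of bed friction leaves about 9.5–11 N on the pad, so this figure is indirect.
- **Other things on the bench:** the arm passed well clear of the bystanders and the brown and green look-alikes, and I saw no contact. I did not measure their positions again at the end.

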